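Push a movement carrier round the track corner and latch it under the microscope

TASK

Push the watch-movement carrier along its guide track, round the corner and in under the inspection microscope, against the spring buffer until the red pawl has snapped shut behind it and holds it there, then let go. Ease it through without forcing it, keep it flat in the track, and do not touch the movement, the microscope or knock the other things on the bench about.

Things in the scene. Friction and masses are not known exactly. Their poses are not given: they have to be found in the camera images.
- track: Hand-push track fixed to the bench: aluminium deck 96 mm wide, 12 mm thick, two dark guide rails 61 mm apart inside, 5 mm thick, tops 20 mm above the bench. Origin: on the bench (z = 0) below the point where the centrelines of the two straight legs would cross. Inlet leg: x = 0, from its open end at y = -300 mm to y = -95 mm, pushed towards +y. Outlet leg: y = 0, x = 95 to 301 mm, towards +x.
- bend_center (a point): Centre of the track's 90 degree bend, on the deck (12 mm above the bench), at (95, -95) mm in the track's frame; axes as the track's. The bend's centreline has 95 mm radius, rails at 64.5 and 125.5 mm; it joins inlet to outlet, turning right.
- carrier_center (a point): Centre, 11 mm above the underside, of the loose carrier standing flat in the inlet leg; x along the travel, y left, z up. 68 mm long (x), 56 wide, 22 high. Black foot 9 mm high, corners rounded 16 mm, 2 to 5 mm total play between the rails (least in the bend); on it an aluminium block 68 x 50 x 13 mm. About 0.3 kg, friction about 0.3, both uncertain. Over 25 N of push would harm it.
- carrier_rear (a point): Middle of the carrier's flat upright rear face (34 mm behind its centre, 11 mm above its underside; face 22 mm high, flat 24 mm wide at the foot, 50 mm at the block). Axes as carrier_center. The place to push; in the bend the push must turn with the face, for pushing straight on wedges the carrier against the outer rail.
- movement: Watch movement in its brass three-jaw holder, fixed on the carrier's middle; 42 mm diameter, 12 mm high, its edge 13 mm in front of the carrier's rear face. Origin: centre of its underside, on the carrier's top (34 mm above the bench). Delicate: not to be touched.
- pawl (a joint): Red anti-return pawl of the outlet's inspection station (rad): a 52 mm blade pivoted left of the outlet (track y = +40 mm), slanting forwards into the channel, 23 to 31 mm above the bench. 0 = sprung in, tip 16.5 mm left of the centreline; the passing carrier presses it out to about 0.2 (1 to 5 N of push), then it snaps back to about 0 behind the carrier's rear face.
- buffer (a joint): Spring buffer of the station (m), a 19 mm rubber pad facing the carrier, 28 mm above the bench, 62 mm beyond the pawl's tip. 0 = out; pressed in at 1 N per mm, firm stop at 14 mm. The pawl catches at about 6 to 7 mm; a carrier let go before is pushed back. A push of about 12 N goes safely past the catch.
- outlet_mid (a point): Point on the outlet's centreline, on the deck (12 mm above the bench), 200 mm from the track's origin; axes as the track's. The station (pawl and buffer) is clamped by hand somewhere along here and its place is not measured: feel for it. The latched carrier's centre will lie within 17 mm of this point along the outlet.
- microscope: Video microscope on a column, fixed, not to be touched. Origin: on the bench below its optical axis; axes as the track's. Black ring light, 84 mm diameter, underside 130 mm above the bench, over the outlet; tube and camera above; column 168 mm to its left (+y). An upright gripper does not fit beside it behind the carrier: lean it back 30 to 45 degrees, fingers pointing forwards and down the outlet.
- dust_cover: Clear dust dome with glass knob on a green base, 92 mm diameter, 87 mm high, beside the inside of the bend; origin at the centre of its underside. Bystander.
- tweezers: Steel tweezers, 130 mm long, 8 mm high, lying beside the inlet leg; origin near their middle. Bystander.
- loupe: Black eyeglass loupe, 33 mm diameter, 30 mm high, standing right of the outlet; origin at its underside. Bystander.
- spare_carrier: Empty blue carrier of the same size standing on the bench outside the bend; origin at its underside. Bystander.
- screwdriver: Small red screwdriver, 130 mm long, lying left of the track; origin at its underside. Bystander.
- watch_case: Brass watch case ring, 41 mm diameter, 9 mm high, lying right of the outlet's end; origin at its underside. Bystander.
- oil_jar: Amber jar with blue cap, 34 mm diameter, 36 mm high, standing inside the bend; origin at its underside. Bystander.
Not all that is in view belongs to the job. What is shaped like the part that bears carrier_center but green or orange is not meant.

How it is judged:
By the outcome, as a careful person would: the job done as asked, in the order asked, and still so for the second after the job is handed in, with the robot touching nothing.
It also fails if it takes over 61 s, if anything falls off the work surface, if the arm or the gripper's body presses on something with over 40 N, if the wrist force passes 120 N, or if a joint passes its speed limit or range.

ROBOT

A 6-joint arm with a two-finger parallel gripper is mounted at the origin on the work surface. World frame = base frame: x ahead of the robot, y to its left, z up, the work surface at z = 0. Lengths are in m, angles in rad, forces in N, time in s.
With the tool pointing down it reaches from about 0.25 to 0.85 m from the base axis. Payload 12.5 kg.
Tool frame: the origin (TCP) lies between the finger pads; the fingertips stand r.nose_length ahead of it and the grasp point (between the pads) lies 5 mm behind it (r.nose_length is the distance from the TCP to the fingertips, in m); z points along the fingers, y is the line along which they close (so a half turn about z gives the same grasp; the last joint's range is limited). The gripper opens to 93 mm and grips with 3 to 60 N. Pads are 15 mm wide; open, the fingers measure 128 mm over their backs; the gripper's body (75 mm by 188 mm) begins 65 mm behind the grasp point.
Start: joints at [-1.23, 0.351, 1.652, -0, 1.139, -0.085], TCP at [0.227, -0.501, 0.233] pointing down, gripper open.
Joint ranges: [-2.75, 2.75], [-0.79, 2.1], [0.01, 2.65], [-1.57, 4.71], [0.07, 3.14], [-2.87, 2.87]. Speed limits (rad/s): [2.22, 2.22, 2.79, 3.14, 3.14, 3.14].

INTERFACE

Orientations are given as a unit quaternion [w, x, y, z].
In Python, from rig import r gives the robot as it stands.
- The arm moves only by the shell command python3 -m inch 'ROWS' [OPENING] [FORCE]. ROWS is JSON, a list of rows, each a list of 2 entries, a list of its own where there are three numbers: the shift along the tool's x, y, z in units of 25 mm (1.0 is 25 mm), then the turn, a rotation vector about the tool's x, y, z in units of 10 degrees (1.0 is 10 degrees). A call has 1 to 5 rows; each row shifts and turns the commanded pose from where the row before left it, along the tool's axes as they then stand; what a row does not reach is not made up. A row lasts 1/8 s, in which the tool goes at most 62.5 mm and 10.7 degrees, less where a joint would pass 70% of its speed; a pose out of reach is approached as far as the arm can. A call with a number of a shift or a turn outside -1 to 1 is refused whole. A call with a gripper value outside its range is refused whole. OPENING is the opening, from 0 (shut) to 1 (fully open), set as the call begins (- or left out, the last holds). The fingers move at their own pace and stop on an object; FORCE is the grip in N (left out, the last holds). Time passes only in rows, so rows that do not move let the fingers close. It gives the time, the measured TCP pose, the force, the opening and the grip force at its end, in the units of the state.
- r.state(): the state, without advancing time (a new reading comes with each control period).
- r.grab_frame(name): name is "scene" or "top" or "wrist"; returns a dict with "img" (400x640x3 uint8, blue, green, red), "range_z" (400x640 float32, m along the optical axis (not along the pixel's ray), 0 where there is no reading), "fx", "fy", "cx", "cy" (pixels), "origin" and "attitude" of the camera in the world. Camera axes: x right, y down, z forward; pixel columns grow to the right and rows downward; lengths in m; the calibration is good to about 2 mm. A picture is of the moment at which its call begins.
- r.close_job(): hands the job in; it is judged then, once.
The state is a dict: "clock": time; "joint_pos": joint angles; "qd": joint speeds; "effort": joint torques, N m; "tool_pos": TCP position; "tcp_rot": TCP orientation; "ft_force": force on the tool from outside, world axes, zero at the start; "wrist_torque": the same for the moment, N m; "width": opening from 0.0 (shut) to 1.0 (fully open); "finger_force": force on a finger pad.
Only numpy, scipy, OpenCV 4.12 (cv2) and the standard library are available. Lean on these libraries where they do the work, as an engineer would, in place of code of your own. Each camera call takes 0.05 s, during which the arm holds its last target. There are 200 camera calls.

## Working session

There is one attempt and no reset: what is moved stays moved. The work goes in short steps, Python scripts to look and compute and a shell command to move; the robot and the scene stay as the last step left them, time stands still between calls to the robot, and variables do not carry over. Pictures are saved under pics/ and viewed, at most 10 in all, crops included, and the job is handed in when it is done.

```bash
mkdir -p pics; ls; python3 - <<'E'
from rig import r
import cv2,pickle
s=r.state();print({k:s[k] for k in s}, r.nose_length)
for n in("top","scene"):
    f=r.grab_frame(n);pickle.dump(f,open(f"{n}.pkl","wb"));cv2.imwrite(f"pics/{n}.png",f["img"]);print(n,f["origin"],f["attitude"],f["fx"],f["cx"],f["cy"])
E
```

```text
pics
{'clock': 0.0, 'joint_pos': array([-1.22961581e+00,  3.51189698e-01,  1.65243347e+00,  3.33898528e-05,
        1.13909507e+00, -8.45879400e-02]), 'qd': array([-2.81237292e-04, -5.54753481e-04, -3.99219472e-05,  1.50604581e-04,
       -1.13069109e-03, -1.05273192e-03]), 'effort': array([ 2.09668833e-03, -4.97312164e+01, -2.85251856e+01,  7.00183399e-02,
        2.56497588e-02, -6.88542855e-05]), 'tool_pos': array([ 0.22708708, -0.50056774,  0.23212334]), 'tcp_rot': array([-5.60108192e-04,  9.77426924e-01,  2.11273024e-01, -5.69717423e-05]), 'ft_force': array([-0.39975086,  0.30906303,  0.07030507]), 'wrist_torque': array([ 0.00522431,  0.02456947, -0.00605152]), 'finger_force': 0.0, 'width': 1.0050604997668247} 0.014
top [0.44173687 0.07226315 0.96086181] [-0.05495273  0.70736523 -0.70376779  0.03640773] 427.2161138951663 321.3281012920401 203.29725387219338
scene [ 1.2086428  -0.36161856  0.71170354] [-0.37567655  0.80317152  0.41379336 -0.20629517] 510.862010901218 320.9782805965056 204.5185660661129
```

View pics/top.png

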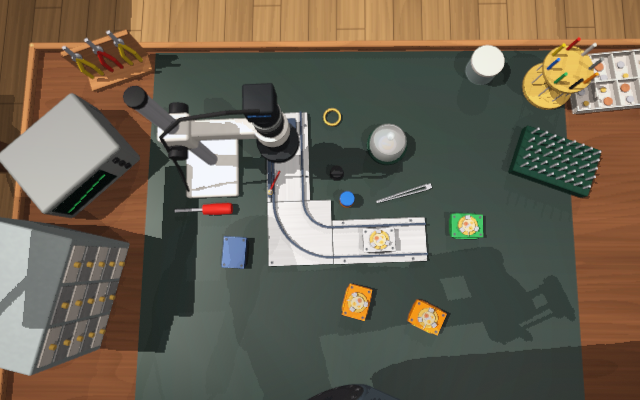

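View pics/scene.png

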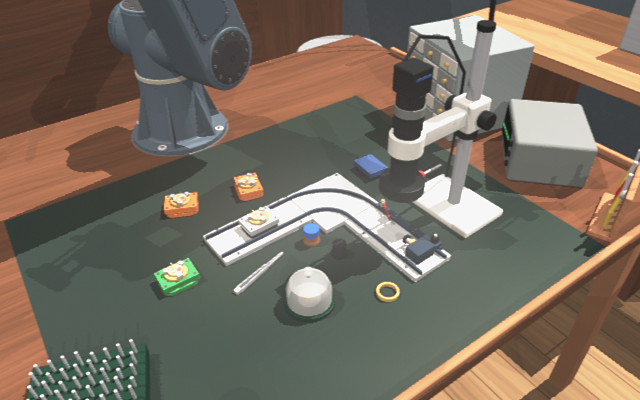

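The robot faces up in the top image. There are four candidates for the carrier: silver (380,240), standing in the track's inlet; green (467,225); and orange (358,302) and (427,317). Only the silver one fits, because it is in the inlet and not green or orange. I'll confirm it in an enlarged crop.

```bash
cat > h.py <<'E'
import numpy as np,pickle,cv2
from scipy.spatial.transform import Rotation as R
def rot(q): return R.from_quat([q[1],q[2],q[3],q[0]])
def ray(f,u,v): return rot(f["attitude"]).apply([(u-f["cx"])/f["fx"],(v-f["cy"])/f["fy"],1.])
def onz(f,u,v,z):
    d=ray(f,u,v);o=np.array(f["origin"]);return o+d*(z-o[2])/d[2]
def pt(f,u,v):
    return np.array(f["origin"])+ray(f,u,v)*f["range_z"][int(round(v)),int(round(u))]
E
python3 - <<'E'
from h import *
f=pickle.load(open("top.pkl","rb"))
c=f["img"][100:275,240:440]
cv2.imwrite("pics/c1.png",cv2.resize(c,None,fx=4,fy=3.4285,interpolation=cv2.INTER_CUBIC)[:600])
for u,v in[(380,240),(426,225),(426,258),(300,240),(467,225),(300,115),(340,260),(395,250),(364,250),(300,180)]:print(u,v,pt(f,u,v).round(4))
E
```

```text
380 240 [ 0.4823 -0.0288  0.0455]
426 225 [ 0.5185 -0.137  -0.0007]
426 258 [ 0.4451 -0.1328  0.0107]
300 240 [0.4829 0.1445 0.0107]
467 225 [ 0.516  -0.2168  0.0357]
300 115 [0.7674 0.1476 0.0202]
340 260 [0.4394 0.0557 0.0118]
395 250 [ 0.4616 -0.062   0.034 ]
364 250 [0.4611 0.0046 0.0353]
300 180 [0.6178 0.1461 0.0133]
```

View pics/c1.png

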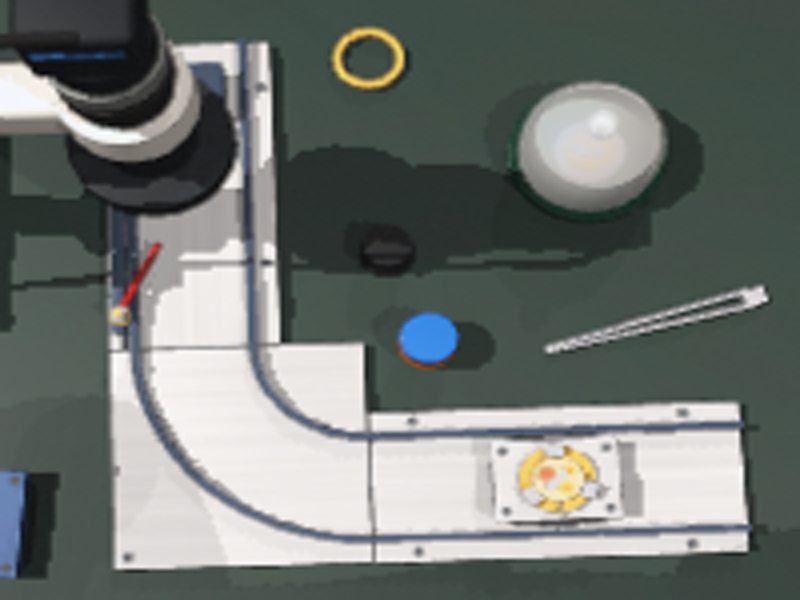

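The crop confirms the silver carrier with its movement at crop (557,480), in the inlet. The pawl tip is at crop (158,245) and its pivot at (122,312). Next I'll fit the track frame from the deck corners.

```bash
python3 - <<'E'
from h import *
from scipy.optimize import least_squares
f=pickle.load(open("top.pkl","rb"))
def P(cx,cy,z): return onz(f,240+(cx+.5)/4-.5,100+(cy+.5)/3.4285-.5,z)
D=[((740,403),(48,-300)),((748,550),(-48,-300)),((370,412),(48,-95)),((375,562),(-48,-95)),((115,568),(-48,48)),((272,43),(301,-48)),((280,343),(95,-48)),((363,343),(95,-95)),((110,350),(95,48))]
W=np.array([P(*a,.012)[:2] for a,b in D]);T=np.array([b for a,b in D])/1e3
g=lambda p:(T@np.array([[np.cos(p[2]),np.sin(p[2])],[-np.sin(p[2]),np.cos(p[2])]])+p[:2]-W)
s=least_squares(lambda p:g(p).ravel(),[.5,.15,0]);p=s.x;print(p,np.degrees(p[2]));print((g(p)*1e3).round(1))
Rm=np.array([[np.cos(p[2]),-np.sin(p[2])],[np.sin(p[2]),np.cos(p[2])]])
def tr(w): return ((np.array(w)[:2]-p[:2])@Rm*1e3).round(1)
# carrier block corners top z=.034
for c in[(493,440),(617,437),(622,515),(496,523)]:print('carr',tr(P(*c,.034)))
print('mov',tr(P(557,480,.046)));print('pawl tip',tr(P(158,245,.027)),'pivot',tr(P(122,315,.03)))
print('jar',tr(P(428,338,.036)),'spare',tr(P(12,525,.022)),'loupe',tr(P(387,245,.03)),'dome',tr(P(600,150,.05)))
f2=pickle.load(open("scene.pkl","rb"))
print('scene: pawl tip?',tr(onz(f2,383,202,.027)))
np.save("track.npy",p)
c=f2["img"][150:290,190:460];cv2.imwrite("pics/c2.png",cv2.resize(c,None,fx=2.96,fy=2.96,interpolation=cv2.INTER_CUBIC))
E
```

```text
[0.47563388 0.16737276 0.03947138] 2.2615433281477966
[[ 0.6  1.2]
 [-1.1 -0.5]
 [-0.7  1. ]
 [-0.1  0.3]
 [-0.9 -0.1]
 [ 1.4  0.6]
 [-0.7 -0.8]
 [ 1.  -1.2]
 [ 0.5 -0.5]]
carr [  26.6 -161.9]
carr [  26.2 -228.9]
carr [ -22.8 -228.9]
carr [ -25.5 -161.2]
mov [  -0.3 -193.9]
pawl tip [160.5  18.3] pivot [114.6  38.8]
jar [  92.6 -129.3] spare [-17.9 102.8] loupe [ 155.  -109.3] dome [ 208.  -227.3]
scene: pawl tip? [110.9  46. ]
```

View pics/c2.png

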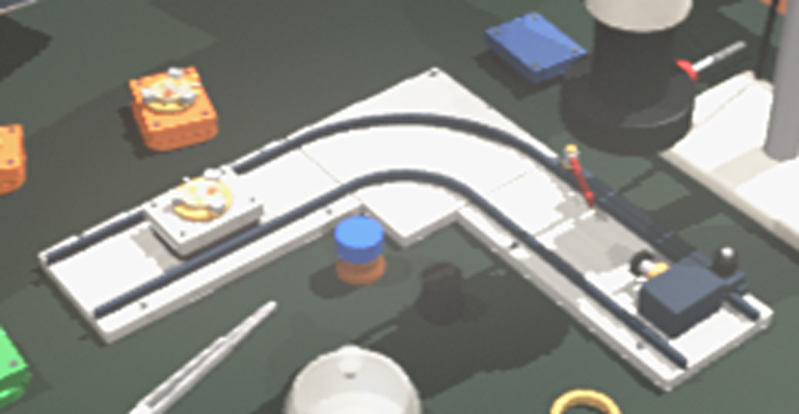

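The track fit is good to about 1 mm:
- Carrier rear at track y = -229 mm.
- Pawl tip near x = 160 mm.

I'll shut the gripper, then yaw and lean it while it is high and clear.

```bash
python3 -m inch '[[[0,0,0],[0,0,-0.97]],[[0,0,0],[0,0,-0.97]],[[0,0,0],[0,0,-0.97]],[[0,0,0],[0,0,-0.97]],[[0,0,0],[0,0,-0.97]]]' 0 20
python3 -m inch '[[[0,0,0],[0,0,-0.97]],[[0,0,0],[0,0,-0.96]],[[0,0,0],[0,0.92,0]],[[0,0,0],[0,0.92,0]],[[0,0,0],[0,0.92,0]]]'
python3 -m inch '[[[0,0,0],[0,0.92,0]],[[0,0,0],[0,0,0]]]'
cat >> h.py <<'E'
p=np.load("track.npy")
Rt=R.from_euler("z",p[2]); o=np.array([p[0],p[1],0])
def stat():
    from rig import r
    s=r.state();q=Rt.inv()*rot(s["tcp_rot"]);t=Rt.inv().apply(s["tool_pos"]-o)*1e3
    M=q.as_matrix();tip=t+M@[7.5,0,14];low=t+M@[-7.5,0,14]
    h=np.degrees(np.arctan2(M[1,1],M[0,1]))+90   # travel heading, 90=inlet
    lean=np.degrees(np.arctan2(np.hypot(M[0,2],M[1,2]),-M[2,2]))
    print("t%.2f tcp"%s["clock"],t.round(1),"edge",tip.round(1),"lowz %.1f head %.2f lean %.2f roll %.2f"%(low[2],h,lean,np.degrees(np.arcsin(M[2,1]))),"F(track)",Rt.inv().apply(s["ft_force"]).round(1),"w %.2f"%s["width"])
    return t,q,s
E
python3 -c "
from h import *;t,q,s=stat();print(s['joint_pos'].round(2))"
```

```text
clock: 0.72
tool_pos: [0.2271, -0.5007, 0.2323]
tcp_rot: [-0.0, 0.803, 0.596, 0.0]
ft_force: [1.0, 0.9, -0.2]
width: 0.509
finger_force: 0.0
clock: 1.35
tool_pos: [0.2272, -0.501, 0.2329]
tcp_rot: [-0.173, 0.673, 0.699, 0.167]
ft_force: [0.3, 0.2, -0.2]
width: 0.01
finger_force: 0.0
clock: 1.6
tool_pos: [0.2268, -0.5012, 0.2303]
tcp_rot: [-0.229, 0.658, 0.683, 0.22]
ft_force: [-0.5, 0.5, -0.8]
width: 0.005
finger_force: 0.0
t1.60 tcp [-275.  -658.3  230.3] edge [-275.  -643.9  223.6] lowz 214.6 head 89.89 lean 36.98 roll -0.06 F(track) [-0.5  0.6 -0.8] w 0.00
[-1.3   0.68  1.27  0.14  1.83 -1.34]
```

```bash

python3 -m inch '[[[0.77,0.69,0.58],[0,0,0]],[[0.77,0.69,0.58],[0,0,0]],[[0.77,0.69,0.58],[0,0,0]],[[0.77,0.69,0.58],[0,0,0]],[[0.77,0.69,0.58],[0,0,0]]]' >/dev/null
python3 -m inch '[[[0.77,0.69,0.58],[0,0,0]],[[0.77,0.69,0.58],[0,0,0]],[[0.77,0.69,0.58],[0,0,0]],[[0.77,0.69,0.58],[0,0,0]],[[0.77,0.69,0.58],[0,0,0]]]' >/dev/null
python3 -m inch '[[[0.77,0.69,0.58],[0,0,0]],[[0.77,0.69,0.58],[0,0,0]],[[0.77,0.69,0.58],[0,0,0]],[[0.77,0.69,0.58],[0,0,0]],[[0.77,0.69,0.58],[0,0,0]]]' >/dev/null
python3 -m inch '[[[0.5,0.5,0.38],[0,0,0]],[[0,0,0],[0,0,0]]]' >/dev/null
python3 -c "
from h import *;t,q,s=stat();print(s['joint_pos'].round(2))
from rig import r
f=r.grab_frame('wrist');cv2.imwrite('pics/w1.png',f['img'])"
```

```text
t3.73 tcp [  -2.8 -280.3  231.6] edge [  -2.8 -265.9  224.8] lowz 215.9 head 90.01 lean 36.71 roll 0.07 F(track) [-0.7 -0.4  0.3] w 0.01
[-0.59  0.43  1.68  0.51  1.46 -0.8 ]
```

View pics/w1.png

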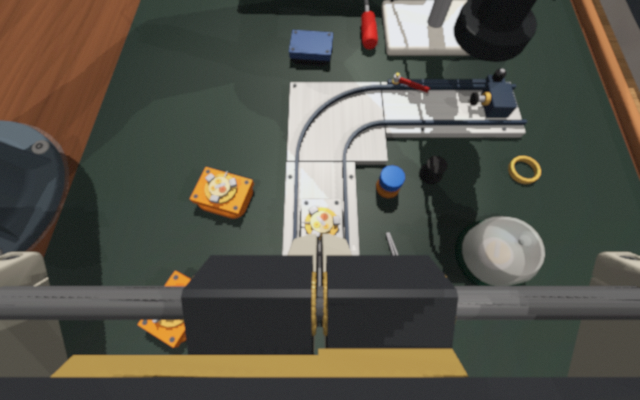

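The wrist view shows the carrier straight ahead at (322,222) and the shut fingertips at (320,240), with the channel free. I'll descend behind the carrier.

```bash

python3 -m inch '[[[-0.57,0.03,0.76],[0,0,0]],[[-0.57,0.03,0.76],[0,0,0]],[[-0.57,0.03,0.76],[0,0,0]],[[-0.57,0.02,0.76],[0,0,0]],[[-0.57,0,0.76],[0,0,0]]]' >/dev/null
python3 -m inch '[[[-0.57,0,0.76],[0,0,0]],[[-0.57,0,0.76],[0,0,0]],[[-0.4,0,0.53],[0,0,0]],[[0,0,0],[0,0,0]],[[0,0,0],[0,0,0]]]' >/dev/null
python3 -c "
from h import *;t,q,s=stat();print(s['joint_pos'].round(2))
from rig import r
f=r.grab_frame('scene');c=f['img'][170:270,170:340];cv2.imwrite('pics/s1.png',cv2.resize(c,None,fx=4,fy=4,interpolation=cv2.INTER_CUBIC))"
```

```text
t5.03 tcp [ 1.000e-01 -2.817e+02  4.910e+01] edge [ 1.000e-01 -2.673e+02  4.240e+01] lowz 33.4 head 89.92 lean 36.77 roll 0.05 F(track) [-0.2 -0.2  0.4] w 0.01
[-0.59  0.71  1.75  0.56  1.15 -0.98]
```

View pics/s1.png

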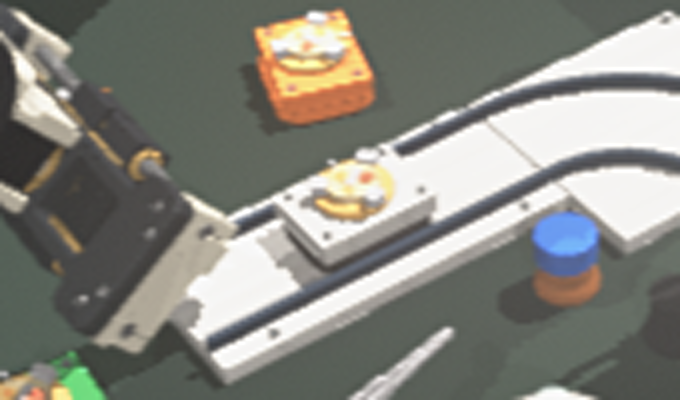

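The gripper stands clear behind the carrier, above the rails. I'll lower it the rest of the way and move up close to the face.

```bash

python3 -m inch '[[[-0.21,0,0.28],[0,0,0]],[[-0.21,0,0.28],[0,0,0]],[[0.32,0,0.24],[0,0,0]],[[0.32,0,0.24],[0,0,0]],[[0,0,0],[0,0,0]]]' >/dev/null
python3 -c "
from h import *;t,q,s=stat()"
python3 -m inch '[[[0.16,0,0.12],[0,0,0]],[[0.16,0,0.12],[0,0,0]],[[0.16,0,0.12],[0,0,0]],[[0.16,0,0.12],[0,0,0]],[[0.16,0,0.12],[0,0,0]]]' >/dev/null
python3 -c "
from h import *;t,q,s=stat()"
```

```text
t5.70 tcp [-2.000e-01 -2.604e+02  3.120e+01] edge [-2.00e-01 -2.46e+02  2.44e+01] lowz 15.5 head 90.00 lean 36.81 roll -0.01 F(track) [ 0.3 -0.6 -0.3] w 0.01
t6.33 tcp [-1.000e-01 -2.361e+02  3.090e+01] edge [-1.000e-01 -2.217e+02  2.420e+01] lowz 15.2 head 89.93 lean 36.79 roll 0.01 F(track) [-0.7 -1.4 -0.5] w 0.00
```

Contact made at about 1.4 N. Next I'll write a planner that works out rows along the carrier's path from the measured pose.

```bash
cat > plan.py <<'E'
from h import *
import sys
L=np.radians(36.87); A=95*np.pi/2
def cl(s):
    if s<0:return np.array([0,-95+s])
    if s<A:a=s/95;return np.array([95-95*np.cos(a),-95+95*np.sin(a)])
    return np.array([95+s-A,0])
def pose(s,z=31.):
    d=cl(s+20)-cl(s-20);d/=np.hypot(*d);right=np.array([d[1],-d[0]])
    off=5.5*np.clip((s-120)/50,0,1)
    e=cl(s)-34*d+off*right
    x=np.array([.8*d[0],.8*d[1],.6]);y=np.array([*right,0]);zz=np.cross(x,y)
    M=np.c_[x,y,zz];return np.array([*(e-14.4*d),z]),R.from_matrix(M)
from scipy.optimize import minimize_scalar
def err(t,s):
    P,Q=pose(s);d=Q.apply([.8,0,.6]);return (t-P)@d
if __name__=="__main__":
    step=float(sys.argv[1]);n=int(sys.argv[2]) if len(sys.argv)>2 else 5
    t,q,s_=stat()
    ss=np.arange(-220,230,.5);s=ss[np.argmin([np.hypot(*(pose(a)[0]-t)[:2]) for a in ss])]
    P0,Q0=pose(s);dev=P0-t;print("s %.1f"%s,"dev tool(mm)",q.inv().apply(dev).round(1),"rot dev deg",np.degrees((q.inv()*Q0).as_rotvec()).round(1))
    for k in range(n):
        s+=step;P,Q=pose(s)
        print(((q.inv().apply(P-t))/25).round(2).tolist(),(np.degrees((q.inv()*Q).as_rotvec())/10).round(2).tolist())
        t,q=P,Q
E
python3 plan.py 8 10
```

```text
t6.33 tcp [-1.000e-01 -2.361e+02  3.090e+01] edge [-1.000e-01 -2.217e+02  2.420e+01] lowz 15.2 head 89.93 lean 36.79 roll 0.01 F(track) [-0.7 -1.4 -0.5] w 0.00
s -92.5 dev tool(mm) [0.2 0.1 0.1] rot dev deg [ 0.   0.1 -0.1]
[0.26, 0.0, 0.19] [0.0, 0.01, -0.01]
[0.26, 0.0, 0.19] [0.0, 0.0, 0.0]
[0.26, 0.0, 0.19] [0.0, 0.0, 0.0]
[0.26, 0.0, 0.19] [0.0, 0.0, 0.0]
[0.26, 0.0, 0.19] [0.0, 0.0, 0.0]
[0.26, 0.0, 0.19] [0.0, 0.0, 0.0]
[0.26, 0.0, 0.19] [0.0, 0.0, 0.0]
[0.26, 0.0, 0.19] [0.0, 0.0, 0.0]
[0.26, 0.0, 0.19] [0.0, 0.0, 0.0]
[0.26, -0.01, 0.19] [-0.03, 0.0, 0.03]
```

```bash

python3 -m inch '[[[0.24,0,0.18],[0,0,0]],[[0.24,0,0.18],[0,0,0]],[[0.24,0,0.18],[0,0,0]],[[0.24,0,0.18],[0,0,0]],[[0.24,0,0.18],[0,0,0]]]' |grep force
python3 -m inch '[[[0.24,0,0.18],[0,0,0]],[[0.24,0,0.18],[0,0,0]],[[0.24,0,0.18],[0,0,0]]]' |grep force
python3 plan.py 6 10
python3 -c "
from h import *
from rig import r
f=r.grab_frame('scene');c=f['img'][150:270,190:370];cv2.imwrite('pics/s2.png',cv2.resize(c,None,fx=4,fy=4,interpolation=cv2.INTER_CUBIC))"
```

```text
ft_force: [1.3, -1.4, 1.2]
finger_force: 0.5
ft_force: [0.6, -0.5, 0.4]
finger_force: 0.5
t7.33 tcp [-1.000e-01 -1.758e+02  3.090e+01] edge [  -0.  -161.4   24.2] lowz 15.2 head 89.93 lean 36.80 roll 0.00 F(track) [ 0.6 -0.5  0.4] w 0.01
s -32.5 dev tool(mm) [ 0.   0.1 -0.1] rot dev deg [ 0.   0.1 -0.1]
[0.19, 0.0, 0.14] [0.0, 0.01, -0.01]
[0.19, 0.0, 0.14] [0.0, 0.0, 0.0]
[0.19, -0.01, 0.14] [-0.01, 0.0, 0.02]
[0.19, -0.03, 0.14] [-0.05, -0.0, 0.06]
[0.19, -0.05, 0.14] [-0.08, -0.0, 0.1]
[0.19, -0.07, 0.14] [-0.11, 0.0, 0.15]
[0.19, -0.08, 0.14] [-0.14, -0.0, 0.19]
[0.19, -0.1, 0.15] [-0.18, -0.0, 0.24]
[0.19, -0.11, 0.15] [-0.21, 0.0, 0.28]
[0.19, -0.11, 0.15] [-0.22, 0.0, 0.29]
```

View pics/s2.png

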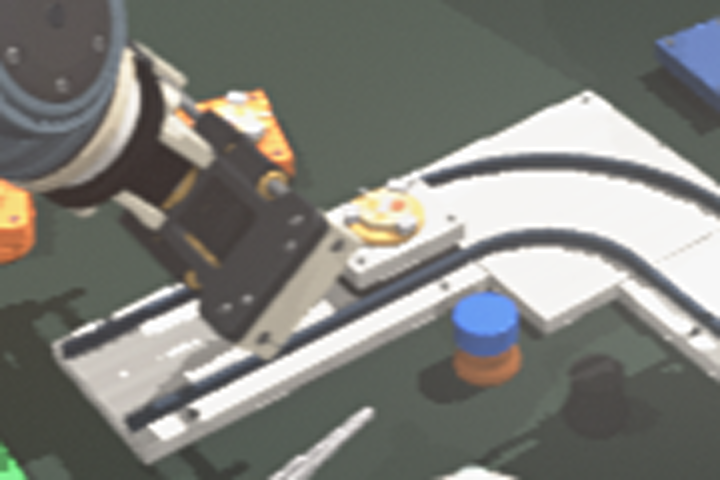

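The carrier moves flat ahead of the fingers, the push is under 2 N and the gripper is clear of the orange carriers. Now into the bend.

```bash

python3 -m inch '[[[0.19,0,0.14],[0,0,0]],[[0.19,0,0.14],[0,0,0]],[[0.19,-0.01,0.14],[-0.01,0,0.02]],[[0.19,-0.03,0.14],[-0.05,0,0.06]],[[0.19,-0.05,0.14],[-0.08,0,0.1]]]' |grep force
python3 -m inch '[[[0.19,-0.07,0.14],[-0.11,0,0.15]],[[0.19,-0.08,0.14],[-0.14,0,0.19]],[[0.19,-0.1,0.15],[-0.18,0,0.24]],[[0.19,-0.11,0.15],[-0.21,0,0.28]]]' |grep force
python3 plan.py 6 10
```

```text
ft_force: [-0.2, -1.2, -1.1]
finger_force: 0.4
ft_force: [-0.1, -0.5, 1.2]
finger_force: 0.5
t8.50 tcp [  -8.9 -121.8   30.9] edge [  -5.6 -107.8   24.2] lowz 15.2 head 76.72 lean 36.80 roll 0.01 F(track) [-0.1 -0.5  1.2] w -0.00
s 21.0 dev tool(mm) [0.5 0.5 0.2] rot dev deg [ 0.4  0.1 -0.5]
[0.21, -0.1, 0.15] [-0.18, 0.01, 0.24]
[0.19, -0.11, 0.15] [-0.22, 0.0, 0.29]
[0.19, -0.11, 0.15] [-0.22, 0.0, 0.29]
[0.19, -0.11, 0.15] [-0.22, -0.0, 0.29]
[0.19, -0.11, 0.15] [-0.22, 0.0, 0.29]
[0.19, -0.11, 0.15] [-0.22, -0.0, 0.29]
[0.19, -0.11, 0.15] [-0.22, 0.0, 0.29]
[0.19, -0.11, 0.15] [-0.22, -0.0, 0.29]
[0.19, -0.11, 0.15] [-0.22, 0.0, 0.29]
[0.19, -0.11, 0.15] [-0.22, -0.0, 0.29]
```

```bash

python3 -m inch '[[[0.2,-0.11,0.15],[-0.22,0,0.29]],[[0.19,-0.11,0.15],[-0.22,0,0.29]],[[0.19,-0.11,0.15],[-0.22,0,0.29]],[[0.19,-0.11,0.15],[-0.22,0,0.29]],[[0.19,-0.11,0.15],[-0.22,0,0.29]]]' |grep force
python3 -m inch '[[[0.19,-0.11,0.15],[-0.22,0,0.29]],[[0.19,-0.11,0.15],[-0.22,0,0.29]],[[0.19,-0.11,0.15],[-0.22,0,0.29]]]' |grep force
python3 plan.py 6 10
python3 -c "
from h import *
from rig import r
for n in('scene','wrist'):
  f=r.grab_frame(n);pickle.dump(f,open('b_'+n+'.pkl','wb'));c=f['img'][100:300,210:470] if n=='scene' else f['img'][0:300]
  cv2.imwrite('pics/b_'+n+'.png',cv2.resize(c,None,fx=3 if n=='scene' else 1,fy=3 if n=='scene' else 1,interpolation=cv2.INTER_CUBIC))"
```

```text
ft_force: [0.1, -0.6, 0.4]
finger_force: 0.5
ft_force: [0.3, -0.8, 0.6]
finger_force: 0.5
t9.50 tcp [ -7.9 -69.2  29.7] edge [  1.8 -58.6  23. ] lowz 14.0 head 47.58 lean 36.82 roll 0.17 F(track) [ 0.3 -0.8  0.6] w 0.00
s 68.0 dev tool(mm) [ 0.5 -0.5 -1.2] rot dev deg [ 1.   0.1 -1. ]
[0.21, -0.14, 0.09] [-0.12, 0.0, 0.19]
[0.19, -0.11, 0.15] [-0.22, 0.0, 0.29]
[0.19, -0.11, 0.15] [-0.22, 0.0, 0.29]
[0.19, -0.11, 0.15] [-0.22, -0.0, 0.29]
[0.19, -0.11, 0.15] [-0.22, 0.0, 0.29]
[0.19, -0.11, 0.15] [-0.22, -0.0, 0.29]
[0.19, -0.11, 0.15] [-0.22, 0.0, 0.29]
[0.19, -0.11, 0.15] [-0.22, -0.0, 0.29]
[0.19, -0.11, 0.15] [-0.22, -0.0, 0.29]
[0.19, -0.09, 0.14] [-0.22, -0.0, 0.29]
```

View pics/b_scene.png

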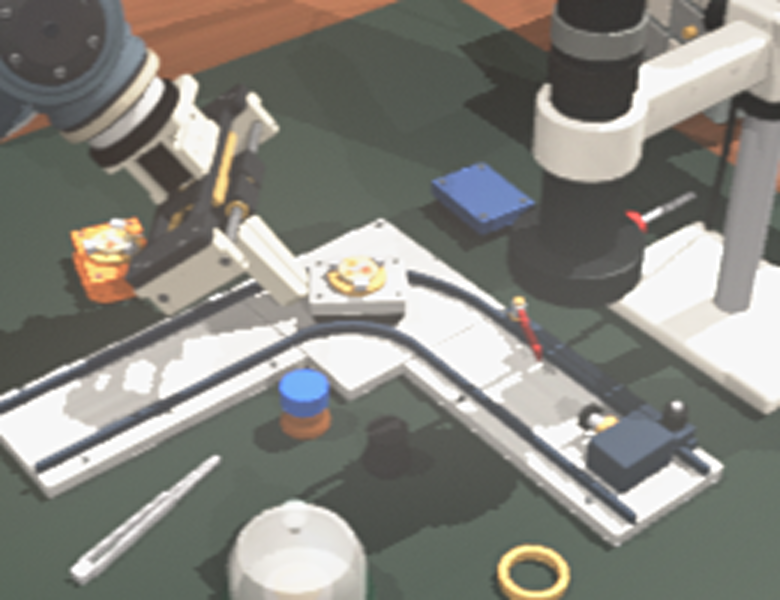

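The carrier is mid-bend at crop (357,285), square to the fingers and flat. The pawl is at (528,325) and the buffer at (600,420).

```bash

python3 -m inch '[[[0.21,-0.13,0.1],[-0.15,0,0.22]],[[0.19,-0.11,0.14],[-0.22,0,0.29]],[[0.19,-0.11,0.14],[-0.22,0,0.29]],[[0.19,-0.11,0.14],[-0.22,0,0.29]],[[0.19,-0.11,0.14],[-0.22,0,0.29]]]' |grep force
python3 plan.py 6 10
```

```text
ft_force: [-0.9, -1.1, 0.3]
finger_force: 0.4
t10.22 tcp [  5.  -39.5  31. ] edge [ 17.4 -32.2  24.3] lowz 15.3 head 30.49 lean 36.87 roll 0.15 F(track) [-0.9 -1.   0.3] w 0.01
s 97.0 dev tool(mm) [-0.5 -0.7 -0.4] rot dev deg [ 0.7 -0.  -0.7]
[0.17, -0.15, 0.13] [-0.14, -0.0, 0.22]
[0.19, -0.11, 0.15] [-0.22, -0.0, 0.29]
[0.19, -0.11, 0.15] [-0.22, -0.0, 0.29]
[0.19, -0.11, 0.15] [-0.22, -0.0, 0.29]
[0.19, -0.09, 0.15] [-0.22, -0.0, 0.29]
[0.19, -0.08, 0.14] [-0.21, 0.0, 0.28]
[0.19, -0.07, 0.14] [-0.18, -0.0, 0.24]
[0.19, -0.05, 0.14] [-0.15, -0.0, 0.2]
[0.19, -0.02, 0.14] [-0.12, 0.0, 0.15]
[0.19, -0.01, 0.14] [-0.08, 0.0, 0.11]
```

```bash

python3 -m inch '[[[0.18,-0.14,0.13],[-0.15,0,0.22]],[[0.19,-0.11,0.15],[-0.22,0,0.29]],[[0.19,-0.11,0.15],[-0.22,0,0.29]],[[0.19,-0.11,0.14],[-0.22,0,0.29]],[[0.19,-0.09,0.14],[-0.22,0,0.29]]]' |grep force
python3 plan.py 6 12
```

```text
ft_force: [-0.9, -0.6, -0.5]
finger_force: 0.4
t10.85 tcp [ 26.1 -14.9  30.9] edge [ 40.1 -11.6  24.2] lowz 15.2 head 13.28 lean 36.90 roll 0.10 F(track) [-0.9 -0.6 -0.5] w 0.00
s 127.0 dev tool(mm) [ 0.1 -0.3 -0. ] rot dev deg [ 0.2 -0.  -0. ]
[0.2, -0.1, 0.14] [-0.2, -0.0, 0.28]
[0.19, -0.07, 0.14] [-0.18, -0.0, 0.24]
[0.19, -0.05, 0.14] [-0.15, -0.0, 0.2]
[0.19, -0.02, 0.14] [-0.12, 0.0, 0.15]
[0.19, -0.01, 0.14] [-0.08, 0.0, 0.11]
[0.19, 0.0, 0.14] [-0.05, 0.0, 0.07]
[0.19, 0.02, 0.14] [-0.02, -0.0, 0.02]
[0.19, 0.0, 0.14] [-0.0, 0.0, 0.0]
[0.19, 0.0, 0.14] [0.0, 0.0, 0.0]
[0.19, 0.0, 0.14] [0.0, 0.0, 0.0]
[0.19, 0.0, 0.14] [0.0, 0.0, 0.0]
[0.19, 0.0, 0.14] [0.0, 0.0, 0.0]
```

```bash

python3 -m inch '[[[0.2,-0.1,0.14],[-0.2,0,0.28]],[[0.19,-0.07,0.14],[-0.18,0,0.24]],[[0.19,-0.05,0.14],[-0.15,0,0.2]],[[0.19,-0.02,0.14],[-0.12,0,0.15]],[[0.19,-0.01,0.14],[-0.08,0,0.11]]]' |grep force
python3 -m inch '[[[0.19,0,0.14],[-0.05,0,0.07]],[[0.19,0.02,0.14],[-0.02,0,0.02]]]' |grep force
python3 plan.py 5 2
python3 - <<'E'
from h import *
f=pickle.load(open("top.pkl","rb"))
for cy in(213,):
  w=onz(f,240+152/4,100+cy/3.4285,.13);print('ring near edge',Rt.inv().apply(w-o)*1e3)
w=onz(f,240+68/4,100+150/3.4285,.135);print('ring left',Rt.inv().apply(w-o)*1e3)
E
```

```text
ft_force: [-2.9, 1.5, 0.8]
finger_force: 0.8
ft_force: [-3.9, 1.6, 0.1]
finger_force: 1.3
t11.72 tcp [66.1 -5.2 31.3] edge [80.5 -5.2 24.6] lowz 15.6 head 0.04 lean 36.90 roll 0.09 F(track) [-3.8  1.8  0.1] w 0.01
s 169.0 dev tool(mm) [-0.   0.2  0.4] rot dev deg [ 0.  -0.   0.1]
[0.16, 0.01, 0.14] [0.0, -0.0, 0.01]
[0.16, 0.0, 0.12] [0.0, 0.0, 0.0]
ring near edge [156.94572486   7.81652127 130.        ]
ring left [194.81555276  48.44426679 135.        ]
```

```bash

python3 -m inch '[[[0.16,0.01,0.12],[0,0,0]],[[0.16,0,0.12],[0,0,0]],[[0.16,0,0.12],[0,0,0]],[[0.16,0,0.12],[0,0,0]],[[0.16,0,0.12],[0,0,0]]]' |grep force
python3 -m inch '[[[0.16,0,0.12],[0,0,0]],[[0.16,0,0.12],[0,0,0]],[[0.16,0,0.12],[0,0,0]],[[0.16,0,0.12],[0,0,0]],[[0.16,0,0.12],[0,0,0]]]' |grep force
python3 plan.py 5 1
python3 -c "
from h import *
from rig import r
f=r.grab_frame('scene');c=f['img'][60:260,270:470]
cv2.imwrite('pics/o1.png',cv2.resize(c,None,fx=3,fy=3,interpolation=cv2.INTER_CUBIC))"
```

```text
ft_force: [-1.9, 0.5, -0.5]
finger_force: 0.8
ft_force: [-1.9, -0.0, -0.7]
finger_force: 0.8
t12.97 tcp [116.5  -5.4  31.5] edge [130.9  -5.4  24.8] lowz 15.8 head 0.01 lean 36.93 roll 0.08 F(track) [-1.9  0.  -0.7] w 0.00
s 219.0 dev tool(mm) [-0.4  0.1  0.3] rot dev deg [ 0.1 -0.1  0.1]
[0.15, 0.0, 0.13] [0.01, -0.01, 0.01]
```

View pics/o1.png

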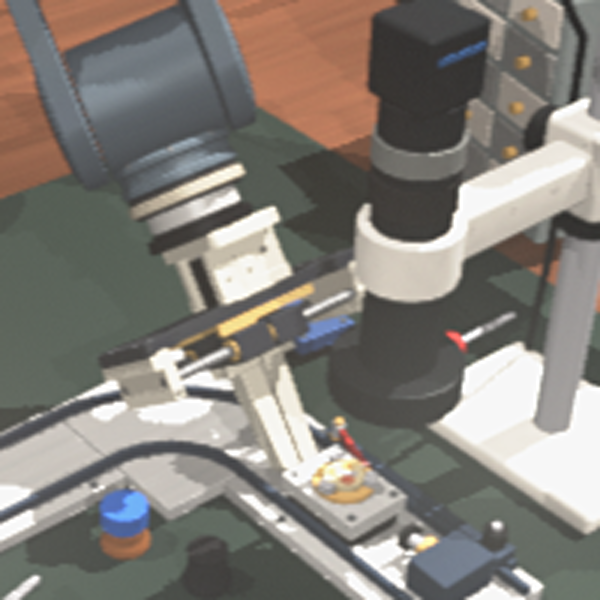

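The carrier is nearly at the buffer pad (crop (412,538)). The pawl is pressed out at (345,440), and the gripper is behind the ring light. I'll ease on and feel for the buffer.

```bash

python3 -m inch '[[[0.12,0,0.1],[0,0,0]],[[0.12,0,0.09],[0,0,0]],[[0.12,0,0.09],[0,0,0]],[[0.12,0,0.09],[0,0,0]]]' |grep ft_f
python3 -m inch '[[[0.08,0,0.06],[0,0,0]],[[0.08,0,0.06],[0,0,0]]]' |grep ft_f
python3 -m inch '[[[0.08,0,0.06],[0,0,0]],[[0.08,0,0.06],[0,0,0]]]' |grep ft_f
python3 plan.py 3 1
```

```text
ft_force: [-2.3, -1.3, 1.6]
ft_force: [-0.5, -0.6, 0.2]
ft_force: [-2.8, -1.7, 0.4]
t14.03 tcp [141.3  -5.4  31.2] edge [155.7  -5.4  24.5] lowz 15.5 head 0.01 lean 36.91 roll 0.07 F(track) [-2.8 -1.6  0.4] w 0.00
s 229.5 dev tool(mm) [-11.7   0.1  -8.5] rot dev deg [ 0.1 -0.   0.1]
[-0.37, 0.0, -0.27] [0.01, -0.0, 0.01]
```

```bash

for i in 1; do
python3 -m inch '[[[0.06,0,0.045],[0,0,0]],[[0.06,0,0.045],[0,0,0]]]' |grep ft_f
python3 -m inch '[[[0.06,0,0.045],[0,0,0]],[[0.06,0,0.045],[0,0,0]]]' |grep ft_f
done
python3 -c "
from h import *;stat()"
```

```text
ft_force: [-6.8, -2.1, 3.5]
ft_force: [-10.7, -2.0, 4.7]
t14.53 tcp [148.   -5.3  30.9] edge [162.4  -5.3  24.2] lowz 15.2 head 0.03 lean 36.83 roll 0.07 F(track) [-10.8  -1.6   4.7] w 0.00
```

```bash

python3 -m inch '[[[0.06,0,0.045],[0,0,0]],[[0.03,0,0.02],[0,0,0]],[[0,0,0],[0,0,0]],[[0,0,0],[0,0,0]]]' |grep ft_f
python3 -c "
from h import *;stat()"
python3 -m inch '[[[-0.06,0,-0.045],[0,0,0]],[[-0.06,0,-0.045],[0,0,0]],[[-0.06,0,-0.045],[0,0,0]]]' |grep ft_f
python3 -c "
from h import *;stat()"
python3 -m inch '[[[-0.06,0,-0.045],[0,0,0]],[[-0.06,0,-0.045],[0,0,0]],[[-0.06,0,-0.045],[0,0,0]]]' |grep ft_f
python3 -c "
from h import *;stat()"
```

```text
ft_force: [-11.1, -0.9, 5.5]
t15.03 tcp [150.4  -5.1  30.8] edge [164.8  -5.   24.1] lowz 15.1 head 0.07 lean 36.79 roll 0.05 F(track) [-11.1  -0.4   5.5] w 0.01
ft_force: [-0.8, 0.5, -0.2]
t15.40 tcp [145.9  -5.2  31.3] edge [160.3  -5.2  24.6] lowz 15.6 head 0.04 lean 36.92 roll 0.07 F(track) [-0.8  0.5 -0.2] w 0.01
ft_force: [0.1, 0.4, 0.6]
t15.78 tcp [140.4  -5.4  31.5] edge [154.8  -5.4  24.8] lowz 15.8 head 0.01 lean 36.95 roll 0.07 F(track) [0.1 0.4 0.6] w 0.01
```

The force fell to zero while the buffer was still about 6 mm in, so the pawl holds the carrier. I'll back off and check.

```bash

python3 -m inch '[[[-0.3,0,-0.22],[0,0,0]],[[-0.6,0,-0.45],[0,0,0]],[[-0.6,0,-0.45],[0,0,0]],[[-0.6,0,-0.45],[0,0,0]],[[-0.3,0,-0.6],[0,0,0]]]' |grep ft_f
python3 -m inch '[[[-0.2,0,-0.8],[0,0,0]],[[-0.2,0,-0.8],[0,0,0]],[[-0.2,0,-0.8],[0,0,0]],[[0,0,-0.8],[0,0,0]],[[0,0,0],[0,0,0]]]' |grep ft_f
python3 -c "
from h import *;stat()
from rig import r
f=r.grab_frame('scene');g=r.grab_frame('wrist')
a=cv2.resize(f['img'][170:290,330:470],None,fx=3.4,fy=3.4,interpolation=cv2.INTER_CUBIC);b=cv2.resize(g['img'],(392,245))
b=cv2.copyMakeBorder(b,0,a.shape[0]-245,0,0,cv2.BORDER_CONSTANT)[:a.shape[0]]
cv2.imwrite('pics/fin.png',np.hstack([a,b])[:,:800])"
```

```text
ft_force: [0.3, -0.1, 0.2]
ft_force: [-0.1, -0.2, 0.3]
t17.02 tcp [-0.2 -5.1 94.9] edge [14.3 -5.1 88.3] lowz 79.2 head 0.03 lean 37.06 roll 0.03 F(track) [-0.1 -0.2  0.3] w 0.00
```

View pics/fin.png

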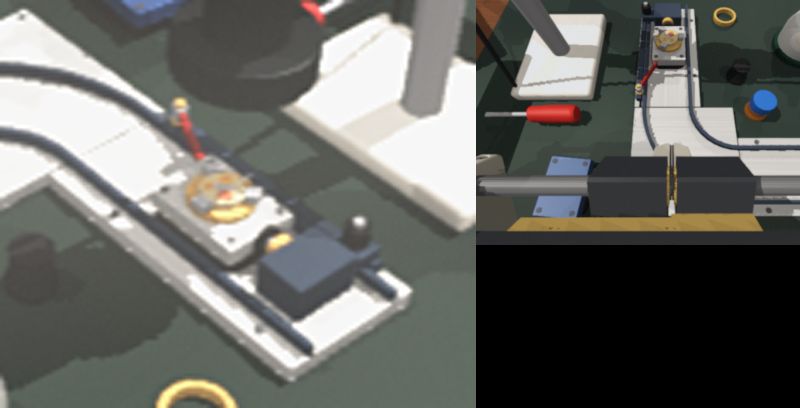

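The carrier is against the buffer (left view, (225,205)). In both views the red pawl is swung in with its tip behind the rear face ((200,155) left, (655,65) right), and the robot is clear.

```bash
python3 -c "
from rig import r
print(r.close_job())"
```

```text
the job is handed in; nothing more can be done
None
```

The carrier is latched under the microscope behind the red pawl, with a peak measured push of about 12 N; the robot has let go and is clear of everything, and I handed the job in at about 17 s.

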